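# Nest the empty cartons at the picking station

### The job

Nest the three empty brown open cartons, largest first. First stand the smallest one, which lies on its side, upright on the table and let go of it; then set the middle-sized one flat on the floor of the largest, and only then set the smallest upright on the floor of the middle-sized one. Do not shift or knock over the other goods and tools on the table.

Things in the scene. Friction and masses are not known exactly. Their poses are not given: they have to be found in the camera images.
- large_center (a point): Largest carton: open-topped brown cardboard box standing on the table, 150 mm long (its x) x 110 mm wide (its y) x 45 mm high (its z, mouth up), walls and floor 4 mm thick, about 0.25 kg, loose. The point is its centre, half-way up (22.5 mm above its underside).
- medium_center (a point): Middle-sized carton: open brown cardboard box standing on the table, 104 (x) x 68 (y) x 75 mm high (z, mouth up), walls and floor 4 mm, 0.14 kg, loose, rigid. The point is its centre, 37.5 mm above its underside. Seated in the largest, long side along long side, its centre lies 19 mm above that carton's centre and its rim 34 mm above that rim.
- small_center (a point): Smallest carton: open brown cardboard box 66 (x) x 44 (y) x 105 mm deep (z, floor to mouth), walls and floor 4 mm, 0.1 kg, loose, rigid. The point is its centre. It starts lying on a 44 x 105 side: z (to the mouth) level, roughly to world +y; x straight down; y level; so it lies 66 mm high. Seated in the middle one, 66 along its length, its centre is 19 mm and its rim 34 mm above that carton's.
- small: The smallest carton as a body; same origin (its centre) and axes as the point at its centre.
- medium: The middle-sized carton as a body; same origin (its centre) and axes as the point at its centre.
- large: The largest carton as a body; same origin (its centre) and axes as the point at its centre.
- goods_white: Bystander, not to be disturbed: white goods packet 85 x 55 x 35 mm. Origin at the centre of its underside.
- goods_grey: Bystander, not to be disturbed: grey goods packet 60 x 90 x 40 mm. Origin at the centre of its underside.
- goods_flat: Bystander, not to be disturbed: flat brown closed goods packet 90 x 60 x 25 mm. Origin at the centre of its underside.
- tape_roll: Bystander, not to be disturbed: grey ring-shaped empty tape core, 90 mm across, 48 mm high. Origin at the centre of its underside.
- jar: Bystander, not to be disturbed: white closed plastic jar, 60 mm across, 85 mm high. Origin at the centre of its underside.
- scanner: Bystander, not to be disturbed: black and grey hand scanner lying flat, 45 mm high; head 90 mm long along its x, handle reaching 110 mm along its -y. Origin at the centre of its underside.

How it is judged:
On the way, in this order (a step that is already met when the one before it is completed fails the run):
1. the smallest carton stands upright on the table, let go (angle between small_center's own z axis and vertical below 0.12 rad and height (world z) of small_center between 0.049 and 0.056 m and contact force between small and the fingers below 0.1 N and linear speed of small below 0.02 m/s), for 0.2 s.
2. the middle-sized carton sits flat in the largest, let go, with the smallest not yet in it (horizontal distance between medium_center and large_center below 0.032 m and z of medium_center in the frame of large_center between 0.012 and 0.025 m and angle between each of medium_center, large_center's own z axis and vertical below 0.12 rad and contact force between medium and the fingers below 0.1 N and linear speed of medium below 0.02 m/s and horizontal distance between small_center and medium_center above 0.06 m), for 0.2 s.
At the end, for the whole second after the job is handed in: Largest carton on the table, the middle-sized one inside it (centres within 32 mm seen from above) and the smallest inside that (centres within 22 mm), both down on the floors (centre heights 12 to 25 mm apart, measured along the carton), all upright within 0.12 rad and at rest (horizontal distance between medium_center and large_center below 0.032 m and z of medium_center in the frame of large_center between 0.012 and 0.025 m and angle between each of medium_center, large_center, small_center, medium_center's own z axis and vertical below 0.12 rad and horizontal distance between small_center and medium_center below 0.022 m and z of small_center in the frame of medium_center between 0.012 and 0.025 m and linear speed of each of small, medium, large below 0.02 m/s and height (world z) of large_center below 0.03 m); the robot touches nothing.
It fails at once if one of the other goods or tools is shifted by more than 30 mm (distance of any of goods_white, goods_grey, goods_flat, tape_roll, jar, scanner from where it was at the start of the episode above 0.03 m).
It fails at once if one of the other goods or tools is knocked over (angle between any of goods_white, goods_grey, goods_flat, tape_roll, jar, scanner's own z axis and vertical above 0.4 rad).
It also fails if it takes over 72 s, if anything falls off the work surface, if the arm or the gripper's body presses on something with over 40 N, if the wrist force passes 120 N, or if a joint passes its speed limit or range.

### The arm

A 6-joint arm with a two-finger parallel gripper is mounted at the origin on the work surface. World frame = base frame: x ahead of the robot, y to its left, z up, the work surface at z = 0. Lengths are in m, angles in rad, forces in N, time in s.
With the tool pointing down it reaches from about 0.35 to 0.975 m from the base axis. Payload 17.4 kg.
Tool frame: the origin (TCP) lies midway between the tips of the shut fingers; the grasp point (between the pads) lies 19 mm behind it; z points along the fingers, y is the direction in which the jaws open and shut (so a half turn about z gives the same grasp; the last joint's range is limited). The gripper opens to 85 mm and grips with 20 to 120 N. Pads are 22 mm wide; open, the fingers measure 114 mm over their backs; the gripper's body (76 mm by 85 mm) begins 54 mm behind the grasp point. The pads swing forward as they close: fully open they stand 13 mm farther back than shut.
Start: joints at [-1.351, 0.116, 1.442, -0, 1.584, -0.038], TCP at [0.172, -0.653, 0.231] pointing down, gripper open.
Joint ranges: [-2.83, 2.83], [-0.83, 2.19], [0.07, 2.5], [-1.14, 4.28], [0.01, 3], [-2.97, 2.97]. Speed limits (rad/s): [1.89, 1.89, 2.22, 3.14, 3.14, 3.14].

### API

Orientations are given as a unit quaternion [w, x, y, z].
In Python, from rig import bot gives the robot as it stands.
- The arm moves only by the shell command python3 -m jog 'ROWS' [FORCE]. ROWS is JSON, a list of rows, each a list of 7 numbers: the opening, from -1 (shut) to 1 (fully open), then the shift along the tool's x, y, z in m, then the turn, a rotation vector about the tool's x, y, z in degrees. A call has 1 to 12 rows; each row is the pose to reach, as a shift and turn from the pose measured when the call began, along the tool's axes at that moment; what a row does not reach only later rows make up. A row lasts 1/12 s, in which the tool goes at most 41.7 mm and 7.16 degrees, less where a joint would pass 70% of its speed; a pose out of reach is approached as far as the arm can. A call with a gripper value outside its range is refused whole. The fingers move at their own pace and stop on an object; FORCE is the grip in N (left out, the last holds). Time passes only in rows, so rows that repeat a pose let the fingers close. It gives the time, the measured TCP pose, the force and the opening at its end, in the units of the state.
- bot.observe(): the state, without advancing time (a new reading comes with each control period).
- bot.camera(name): name is "side" or "top" or "wrist"; returns the picture (420x560x3 uint8, red, green, blue); there is no depth.
- bot.camera_params(name): a dict with "fx", "fy", "cx", "cy" (pixels), "dist" ([k1, k2, p1, p2, k3] as OpenCV has them; the pictures are not rectified), "R" (3x3) and "t" (3): a world point X has camera coordinates R X + t; the wrist camera has in their place "hand_eye" (4x4, takes a point from camera to tool coordinates, whose origin is the TCP and whose axes are the flange's). Camera axes: x right, y down, z forward; pixel columns grow to the right and rows downward; lengths in m; the calibration is good to about 2 mm. A picture is of the moment at which its call begins: read the wrist's pose just before it. camera_params takes no time and is no camera call.
- bot.close_job(): hands the job in, once; it reports no verdict.
Trained networks look in the newest picture that a camera, given by its name, has taken for a name from the list of things; names that differ only in an ending like _2 or _b are one class to them, and where a whole thing is asked for, a point or a joint stands for the part that bears it (a point fixed in the world has none). Each returns a list of dicts, best first, with "conf" (0 to 1); they miss things now and then, are a little off and sometimes report something else, mostly with a low value. They report only what shows in the picture. A call takes as long as a camera call.
- bot.cut_out(camera, label): "mask" (420x560 bool, what is visible of it) and "box" ([left, top, width, height] in pixels, round what is visible of it).
- bot.tip_of(camera, label): "uv" ([column, row] in pixels: a listed point, or the origin of a listed thing).
The state is a dict: "time_s": time; "joint_pos": joint angles; "joint_velocities": joint speeds; "joint_torque": joint torques, N m; "position": TCP position; "tool_rot": TCP orientation; "ft_force": force on the tool from outside, world axes, zero at the start; "ft_torque": the same for the moment, N m; "grip_width": finger opening in m.
Only numpy, scipy, OpenCV 4.12 (cv2) and the standard library are available. Lean on these libraries where they do the work, as an engineer would, in place of code of your own. Each camera call takes 0.05 s, during which the arm holds its last target.

## Working session

There is one attempt and no reset: what is moved stays moved. The work goes in short steps, Python scripts to look and compute and a shell command to move; the robot and the scene stay as the last step left them, time stands still between calls to the robot, and variables do not carry over. Pictures are saved under pics/ and viewed, and the job is handed in when it is done.

```bash
ls; mkdir -p pics; python3 - <<'E'
from rig import bot
import cv2
for n in ("side","top","wrist"):
    im=bot.camera(n); cv2.imwrite(f"pics/a_{n}.png",im[:,:,::-1])
s=bot.observe(); print({k:(v if not hasattr(v,'__len__') else [round(float(x),4) for x in v]) for k,v in s.items()})
for n in ("side","top"): print(n,bot.camera_params(n))
print(bot.camera_params("wrist"))
for n in ("top","side"):
  for l in ("large_center","medium_center","small_center"):
    print(n,l,bot.tip_of(n,l)[:2])
E
```

```text
pics
{'time_s': 0.15, 'joint_pos': [-1.3508, 0.1164, 1.4421, 0.0, 1.584, -0.0378], 'joint_velocities': [-0.0001, -0.0023, -0.0026, -0.0004, 0.0007, 0.0005], 'joint_torque': [0.0005, -73.2505, -63.2849, -0.0, 0.005, -0.0], 'position': [0.1721, -0.6526, 0.2307], 'tool_rot': [-0.0004, 0.9917, 0.1285, -0.0], 'ft_force': [0.563, 0.3945, 0.1037], 'ft_torque': [0.0084, -0.0037, -0.0101], 'grip_width': 0.08565453447336138}
side {'fx': 380.4077887917861, 'fy': 380.4077887917861, 'cx': 283.27668972888205, 'cy': 206.84616334340336, 'dist': array([-0.08763957,  0.        ,  0.        ,  0.        ,  0.        ]), 'R': array([[-0.96210825, -0.27259941,  0.0061047 ],
       [-0.20759189,  0.71778851, -0.66459405],
       [ 0.17678606, -0.64067871, -0.74717968]]), 't': array([0.50367367, 0.15996784, 0.80327632])}
top {'fx': 395.3771862957846, 'fy': 395.3771862957846, 'cx': 285.00713025338484, 'cy': 209.97725378686812, 'dist': array([-0.05150319,  0.        ,  0.        ,  0.        ,  0.        ]), 'R': array([[-0.01959922, -0.99965436,  0.01752215],
       [-0.99658069,  0.01812596, -0.08061256],

[... 427 characters left out ...]
498126e-04,
        -1.19643713e-03],
       [ 5.79424605e-04, -2.91283362e-01,  9.56636643e-01,
        -1.42378625e-01],
       [ 0.00000000e+00,  0.00000000e+00,  0.00000000e+00,
         1.00000000e+00]])}
top large_center [{'uv': [378.0, 216.5], 'conf': 0.94}]
top medium_center [{'uv': [273.7, 229.5], 'conf': 0.75}, {'uv': [189.6, 147.9], 'conf': 0.53}]
top small_center [{'uv': [182.7, 195.9], 'conf': 0.83}]
side large_center [{'uv': [309.7, 152.2], 'conf': 0.57}, {'uv': [309.9, 152.2], 'conf': 0.42}]
side medium_center [{'uv': [298.1, 225.3], 'conf': 0.67}, {'uv': [157.3, 301.4], 'conf': 0.2}]
side small_center [{'uv': [218.5, 316.3], 'conf': 0.6}, {'uv': [311.5, 153.4], 'conf': 0.45}]
```

View pics/a_top.png

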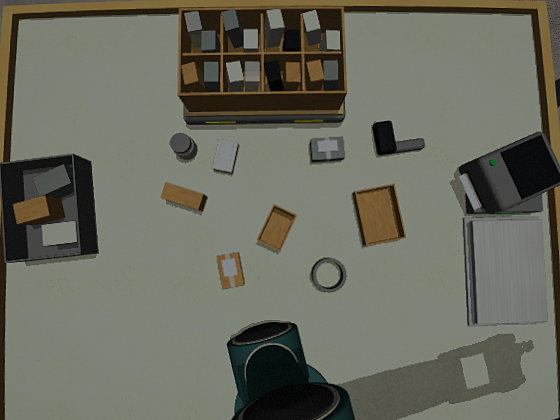

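View pics/a_side.png

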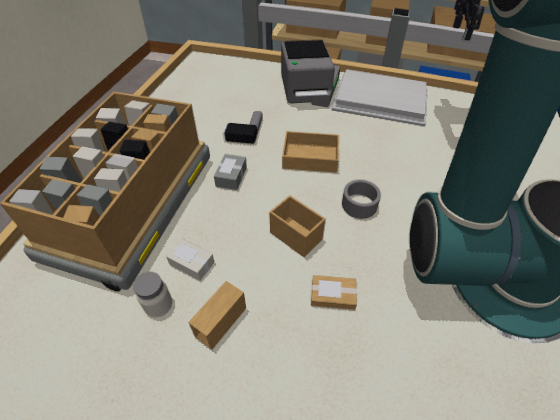

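View pics/a_wrist.png

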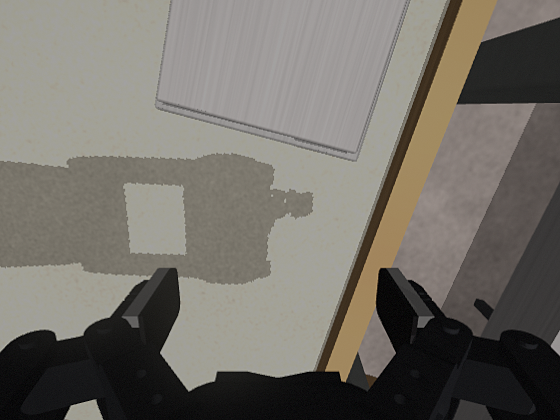

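```bash
cat > h.py <<'E'
import numpy as np, cv2
from rig import bot
from scipy.spatial.transform import Rotation as Rn
def pose():
    s=bot.observe(); q=s["tool_rot"]; return Rn.from_quat([q[1],q[2],q[3],q[0]]).as_matrix(), np.array(s["position"])
def cam(name,RT=None):
    p=bot.camera_params(name); K=np.array([[p["fx"],0,p["cx"]],[0,p["fy"],p["cy"]],[0,0,1]]); d=np.array(p["dist"])
    if "R" in p: R=np.array(p["R"]);t=np.array(p["t"])
    else:
        Rt,pt=RT if RT is not None else pose()
        H=np.array(p["hand_eye"]); Rc=Rt@H[:3,:3]; c=Rt@H[:3,3]+pt
        R=Rc.T; t=-R@c
    return K,d,R,t
def ray(c,uv):
    K,d,R,t=c; n=cv2.undistortPoints(np.array(uv,float).reshape(-1,1,2),K,d).reshape(-1,2)
    D=np.c_[n,np.ones(len(n))]@R; return -R.T@t,D
def toz(c,uv,z):
    o,D=ray(c,uv); return o+D*((z-o[2])/D[:,2])[:,None]
def proj(c,X):
    K,d,R,t=c; return cv2.projectPoints(np.array(X,float).reshape(-1,3),cv2.Rodrigues(R)[0],t,K,d)[0].reshape(-1,2)
E
python3 - <<'E'
from h import *
T=cam("top");S=cam("side")
for l,a,b,z in (("L",(378,216.5),(309.7,152.2),.0225),("M",(273.7,229.5),(298.1,225.3),.0375),("S",(182.7,195.9),(218.5,316.3),.033)):
    print(l,toz(T,[a],z).round(4),toz(S,[b],z).round(4))
a=cv2.imread("pics/a_top.png")[120:300,140:440]; cv2.imwrite("pics/b1.png",cv2.resize(a,None,fx=2.6,fy=2.6,interpolation=2))
a=cv2.imread("pics/a_side.png")[120:360,130:390]; cv2.imwrite("pics/b2.png",cv2.resize(a,None,fx=2.5,fy=2.5,interpolation=2))
E
```

```text
L [[ 0.5162 -0.2662  0.0225]] [[ 0.5219 -0.2609  0.0225]]
M [[0.4857 0.0193 0.0375]] [[0.4862 0.0103 0.0375]]
S [[0.581  0.2633 0.033 ]] [[0.5766 0.2628 0.033 ]]
```

View pics/b1.png

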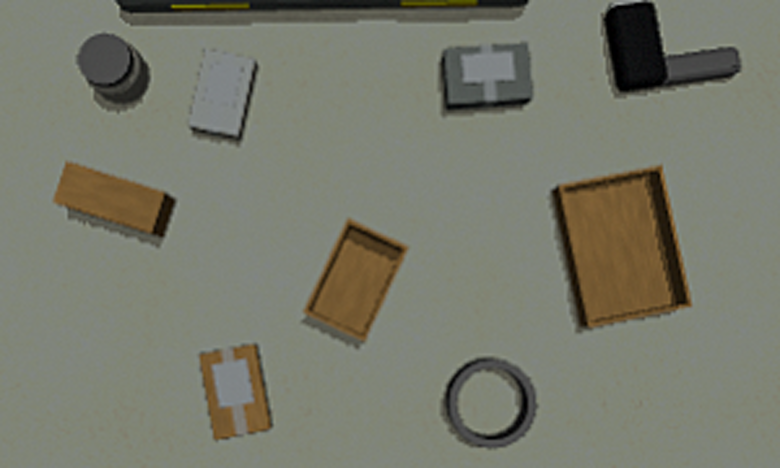

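View pics/b2.png

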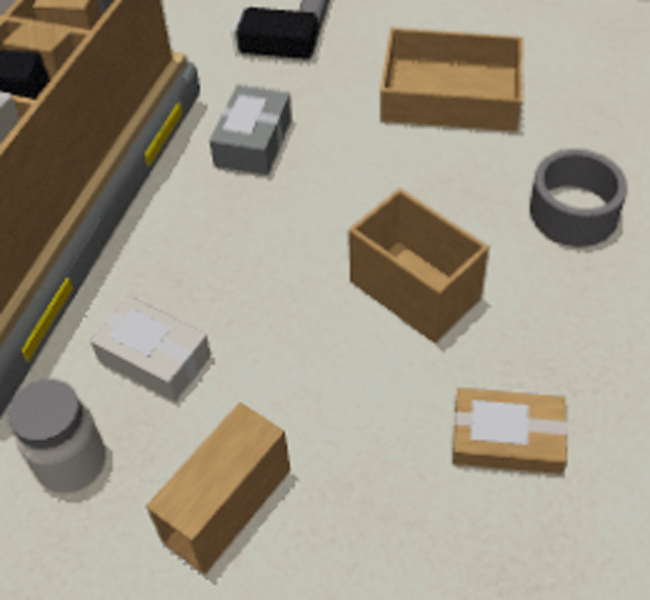

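```bash
cat >> h.py <<'E'
from scipy.optimize import minimize
def hullmask(c,P):
    m=np.zeros((420*4,560*4),np.uint8); q=cv2.convexHull((proj(c,P)*4+1.5).round().astype(np.int32)); cv2.fillConvexPoly(m,q,1); return cv2.resize(m,(560,420),interpolation=cv2.INTER_AREA) if 0 else m
def box3(x,y,yaw,a,b,z0,z1):
    c,s=np.cos(yaw),np.sin(yaw)
    return np.array([[x+c*i*a/2-s*j*b/2,y+s*i*a/2+c*j*b/2,z] for i in(-1,1) for j in(-1,1) for z in (z0,z1)])
def fit(views,x0,a,b,z0,z1):
    V=[(c,cv2.resize(m.astype(np.uint8),None,fx=4,fy=4,interpolation=0)) for c,m in views]
    def f(p):
        r=0
        for c,m in V:
            h=hullmask(c,box3(p[0],p[1],p[2],a,b,z0,z1)); r+=1-(h&m).sum()/max(1,(h|m).sum())
        return r
    best=None
    for dy in (-.4,0,.4):
        s0=np.array(x0)+[0,0,dy]
        o=minimize(f,s0,method="Nelder-Mead",options=dict(initial_simplex=[s0,s0+[.01,0,0],s0+[0,.01,0],s0+[0,0,.2]],xatol=1e-4,fatol=1e-4))
        if best is None or o.fun<best.fun: best=o
    return best.x,best.fun
E
python3 - <<'E'
from h import *
C={n:cam(n) for n in("top","side")}
D={"large":(.518,-.264,0.1,.150,.110,0,.045),"medium":(.4857,.015,-.4,.104,.068,0,.075),"small":(.578,.263,-.3,.044,.105,0,.066)}
for l,(x,y,w,a,b,z0,z1) in D.items():
    vs=[]
    for n in C:
        r=bot.cut_out(n,l); 
        good=None
        for k in r:
            print(n,l,k["conf"],k["box"])
        u=proj(C[n],[[x,y,z1/2]])[0]
        r=[k for k in r if abs(k["box"][0]+k["box"][2]/2-u[0])<25 and abs(k["box"][1]+k["box"][3]/2-u[1])<25]
        if r:
            vs.append((C[n],r[0]["mask"])); p,e=fit(vs[-1:],(x,y,w),a,b,z0,z1); print("  ",n,p.round(4),round(e,3))
    p,e=fit(vs,(x,y,w),a,b,z0,z1); print(l,"both",p.round(4),"deg",np.degrees(p[2]).round(1),e)
for l in("jar","goods_white","goods_grey","goods_flat","tape_roll","scanner"):
    r=bot.tip_of("top",l); print(l,[(k["conf"],toz(C["top"],[k["uv"]],0)[0].round(3)) for k in r[:2]])
E
```

```text
top large 0.85 [353.5, 181.5, 54.9, 64.7]
   top [ 0.5212 -0.2659  0.1788] 0.031
side large 0.61 [341.6, 177.8, 39.3, 40.3]
side large 0.55 [281.0, 133.8, 57.9, 39.1]
   side [ 0.5198 -0.2671  0.1637] 0.03
large both [ 0.5203 -0.2662  0.172 ] deg 9.9 0.06665043893363476
top medium 0.97 [257.8, 205.7, 38.5, 47.8]
   top [ 0.4912  0.0101 -0.4583] 0.064
side medium 0.93 [270.1, 196.8, 58.1, 61.9]
side medium 0.48 [187.0, 282.8, 60.3, 63.5]
   side [ 0.4901  0.0109 -0.4534] 0.036
medium both [ 0.4905  0.0101 -0.4571] deg -26.2 0.10547384733600174
top small 0.64 [160.2, 183.2, 45.2, 27.6]
top small 0.55 [370.6, 122.9, 53.3, 31.4]
   top [ 0.5778  0.259  -0.3011] 0.056
side small 0.84 [188.7, 281.2, 58.9, 65.0]
   side [ 0.5769  0.2591 -0.3345] 0.037
small both [ 0.5776  0.2586 -0.3151] deg -18.1 0.09985518672875304
jar [(0.67, array([0.716, 0.257, 0.   ]))]
goods_white [(0.7, array([0.686, 0.154, 0.   ])), (0.68, array([ 0.713, -0.134,  0.   ]))]
goods_grey [(0.77, array([ 0.706, -0.132,  0.   ]))]
goods_flat [(0.79, array([0.372, 0.142, 0.   ]))]
tape_roll [(0.56, array([ 0.362, -0.123,  0.   ]))]
scanner [(0.65, array([ 0.708, -0.29 ,  0.   ]))]
```

```bash
cat >> h.py <<'E'
Z=np.array([0,0,1.])
def frame(y,z):
    y=np.array(y,float);z=np.array(z,float); y/=np.linalg.norm(y); z/=np.linalg.norm(z); return np.c_[np.cross(y,z),y,z]
def delta(Rg,pg):
    R,p=pose(); d=R.T@(np.array(pg)-p); w=Rn.from_matrix(R.T@Rg).as_rotvec(degrees=True)
    print("shift",d.round(4),"turn",w.round(2),"| tcp",p.round(4)); return d,w
sc=np.array([.5776,.2586,0]); sy=np.radians(-18.1); b=np.array([np.cos(sy),np.sin(sy),0]); m=np.array([-b[1],b[0],0])
def tilt(deg): # tool z from down toward +m by deg
    a=np.radians(deg); return frame(b,-Z*np.cos(a)+m*np.sin(a))
E
python3 - <<'E'
from h import *
R=tilt(-30); G=sc+.035*m+.036*Z
print("target tcp",G+.019*R[:,2])
delta(R,G+.019*R[:,2]-.11*R[:,2])
E
```

```text
target tcp [0.58552225 0.28283815 0.01954552]
shift [ 0.6682 -0.8454  0.1165] turn [-14.95 -27.45 -55.77] | tcp [ 0.1721 -0.6527  0.2313]
```

```bash
python3 -m jog '[[1,0.668,-0.845,0,-15,-27.5,-55.8],[1,0.668,-0.845,0,-15,-27.5,-55.8],[1,0.668,-0.845,0,-15,-27.5,-55.8],[1,0.668,-0.845,0,-15,-27.5,-55.8],[1,0.668,-0.845,0,-15,-27.5,-55.8],[1,0.668,-0.845,0,-15,-27.5,-55.8],[1,0.668,-0.845,0,-15,-27.5,-55.8],[1,0.668,-0.845,0,-15,-27.5,-55.8],[1,0.668,-0.845,0,-15,-27.5,-55.8],[1,0.668,-0.845,0,-15,-27.5,-55.8],[1,0.668,-0.845,0,-15,-27.5,-55.8],[1,0.668,-0.845,0,-15,-27.5,-55.8]]' 60
python3 - <<'E'
from h import *
R=tilt(-30); G=sc+.035*m+.036*Z
delta(R,G-.091*R[:,2]); print(bot.observe()["joint_pos"])
E
```

```text
time_s: 2.05
position: [0.3681, -0.202, 0.2318]
tool_rot: [0.153, 0.782, 0.567, -0.21]
ft_force: [0.3, -0.8, 0.5]
grip_width: 0.0854
shift [ 0.5635  0.0566 -0.1912] turn [0.13 0.09 0.01] | tcp [ 0.3681 -0.202   0.2318]
[-0.21448902 -0.4632014   2.00987231 -0.52381259  1.64026257  0.07559159]
```

```bash
python3 -m jog '[[1,0.563,0.057,-0.191,0,0,0],[1,0.563,0.057,-0.191,0,0,0],[1,0.563,0.057,-0.191,0,0,0],[1,0.563,0.057,-0.191,0,0,0],[1,0.563,0.057,-0.191,0,0,0],[1,0.563,0.057,-0.191,0,0,0],[1,0.563,0.057,-0.191,0,0,0],[1,0.563,0.057,-0.191,0,0,0],[1,0.563,0.057,-0.191,0,0,0],[1,0.563,0.057,-0.191,0,0,0],[1,0.563,0.057,-0.191,0,0,0],[1,0.563,0.057,-0.191,0,0,0]]'
python3 - <<'E'
from h import *
R=tilt(-30); G=sc+.035*m+.036*Z
delta(R,G-.091*R[:,2]); print(bot.observe()["joint_pos"])
E
```

```text
time_s: 3.05
position: [0.5645, 0.2475, 0.1336]
tool_rot: [0.153, 0.782, 0.567, -0.209]
ft_force: [1.0, -1.1, 0.7]
grip_width: 0.0854
shift [ 0.0917  0.0092 -0.0314] turn [0.14 0.08 0.02] | tcp [0.5645 0.2475 0.1336]
[ 0.5292988   0.27778029  1.48025749 -0.34875048  1.77810306  0.84062248]
```

```bash
python3 -m jog '[[1,0.092,0.009,-0.031,0,0,0],[1,0.092,0.009,-0.031,0,0,0],[1,0.092,0.009,-0.031,0,0,0],[1,0.092,0.009,-0.031,0,0,0],[1,0.092,0.009,-0.031,0,0,0]]'
python3 - <<'E'
from h import *
R=tilt(-30); G=sc+.035*m+.036*Z
delta(R,G+.019*R[:,2])
c=cam("wrist"); im=bot.camera("wrist")[:,:,::-1].copy()
P=box3(*sc[:2],sy,.044,.105,0,.066)
for u in proj(c,P): cv2.circle(im,tuple(int(v) for v in u),4,(0,0,255),-1)
cv2.imwrite("pics/c1.png",im)
E
```

```text
time_s: 3.47
position: [0.6024, 0.3356, 0.1133]
tool_rot: [0.153, 0.781, 0.568, -0.21]
ft_force: [-0.2, 0.1, -0.2]
grip_width: 0.0856
shift [-8.000e-04  1.000e-04  1.089e-01] turn [0.13 0.15 0.09] | tcp [0.6024 0.3356 0.1133]
```

View pics/c1.png

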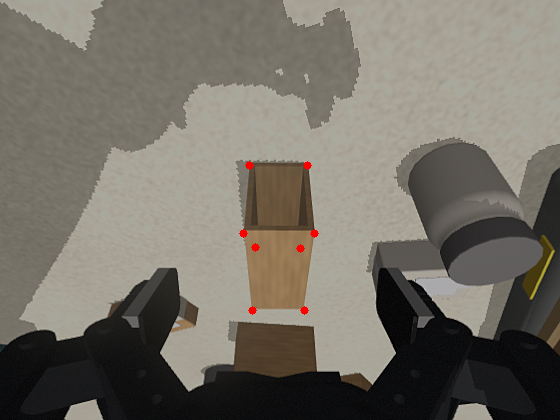

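The projected box corners (red, about (250,165) to (305,310)) lie on the carton, and its mouth faces the camera. It is centred between the jaws, with the jar clear at (475,215). Descending.

```bash
python3 -m jog '[[1,0,0,0.04,0,0,0],[1,0,0,0.075,0,0,0],[1,0,0,0.1,0,0,0],[1,0,0,0.109,0,0,0],[1,0,0,0.109,0,0,0],[-1,0,0,0.109,0,0,0],[-1,0,0,0.109,0,0,0],[-1,0,0,0.109,0,0,0],[-1,0,0,0.109,0,0,0],[-1,0,0,0.109,0,0,0],[-1,0,0,0.109,0,0,0],[-1,0,0,0.109,0,0,0]]' 30
python3 - <<'E'
from h import *
R=tilt(-30); p=pose()[1]
delta(R,p+.12*Z)
E
```

```text
time_s: 4.52
position: [0.5863, 0.2836, 0.0214]
tool_rot: [0.154, 0.782, 0.568, -0.209]
ft_force: [1.1, 2.2, 7.0]
grip_width: 0.0439
shift [-0.06    0.0004 -0.1039] turn [0.22 0.03 0.01] | tcp [0.5863 0.2836 0.0214]
```

```bash
python3 -m jog '[[-1,-0.02,0,-0.035,0,0,0],[-1,-0.04,0,-0.07,0,0,0],[-1,-0.06,0,-0.104,0,0,0],[-1,-0.07,0,-0.121,0,0,0],[-1,-0.07,0,-0.121,0,0,0]]'
python3 - <<'E'
from h import *
s=bot.observe();print(s["grip_width"],s["joint_pos"])
im=bot.camera("side"); cv2.imwrite("pics/d1.png",im[:,:,::-1])
im=bot.camera("wrist"); cv2.imwrite("pics/d2.png",im[:,:,::-1])
R=tilt(60); delta(R,pose()[1])
E
```

```text
time_s: 4.93
position: [0.5872, 0.2848, 0.1676]
tool_rot: [0.154, 0.783, 0.567, -0.205]
ft_force: [0.7, -0.3, 0.2]
grip_width: 0.0438
0.04375198425020979 [ 0.5569548   0.33357095  1.35316808 -0.3441324   1.84472464  0.84493828]
shift [0. 0. 0.] turn [ 0.22 89.94  0.22] | tcp [0.586  0.2842 0.1619]
```

View pics/d1.png

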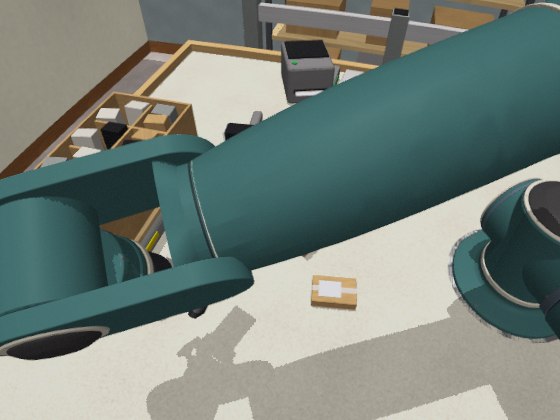

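```bash
python3 -m jog '[[-1,0,0,0,0,7,0],[-1,0,0,0,0,14,0],[-1,0,0,0,0,21,0],[-1,0,0,0,0,28,0],[-1,0,0,0,0,35,0],[-1,0,0,0,0,42,0],[-1,0,0,0,0,49,0],[-1,0,0,0,0,56,0],[-1,0,0,0,0,63,0],[-1,0,0,0,0,70,0],[-1,0,0,0,0,77,0],[-1,0,0,0,0,84,0]]'
python3 - <<'E'
from h import *
s=bot.observe();print(s["grip_width"],s["joint_pos"])
R=tilt(60); delta(R,pose()[1])
E
```

```text
time_s: 6.03
position: [0.5859, 0.2835, 0.161]
tool_rot: [-0.267, 0.72, 0.523, 0.371]
ft_force: [-0.4, 1.0, -1.8]
grip_width: 0.044
0.04396760516236589 [ 0.06708758 -0.11357276  1.99041055  1.0189524   1.08420588 -0.04533129]
shift [0. 0. 0.] turn [0.15 5.65 0.19] | tcp [0.5859 0.2835 0.161 ]
```

```bash
python3 -m jog '[[-1,0,0,0,0,5.7,0],[-1,0,0,0,0,5.7,0],[-1,0,0,0,0,5.7,0]]'
python3 - <<'E'
from h import *
R=tilt(60); p=pose()[1].copy()
for n in("side","wrist"): cv2.imwrite(f"pics/e_{n}.png",bot.camera(n)[:,:,::-1])
p[2]=.081
delta(R,p)
E
```

```text
time_s: 6.28
position: [0.5852, 0.2827, 0.1582]
tool_rot: [-0.292, 0.702, 0.508, 0.404]
ft_force: [0.2, -0.0, -0.6]
grip_width: 0.0438
shift [-0.0697 -0.0008  0.0391] turn [0.11 0.14 0.21] | tcp [0.5861 0.2837 0.161 ]
```

View pics/e_side.png

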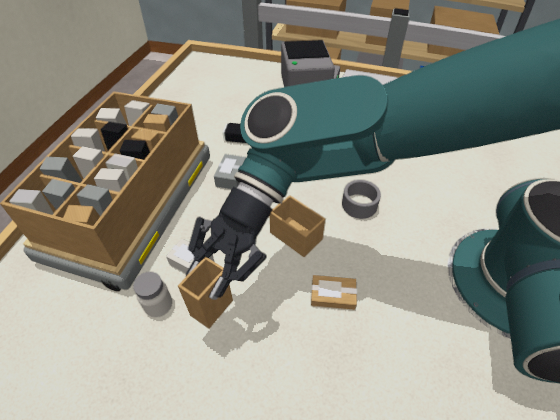

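View pics/e_wrist.png

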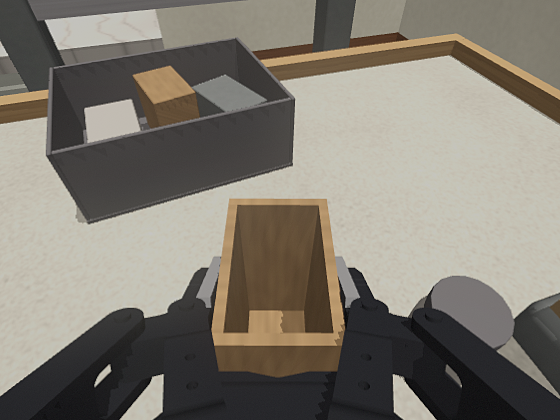

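```bash
python3 -m jog '[[-1,-0.026,0,0.015,0,0,0],[-1,-0.044,-0.001,0.0255,0,0,0],[-1,-0.057,-0.001,0.033,0,0,0],[-1,-0.064,-0.001,0.037,0,0,0],[-1,-0.068,-0.001,0.0393,0,0,0],[-1,-0.068,-0.001,0.0393,0,0,0],[-1,-0.068,-0.001,0.0393,0,0,0],[-1,-0.068,-0.001,0.0393,0,0,0]]'
```

```text
time_s: 7.05
position: [0.5859, 0.2839, 0.0837]
tool_rot: [-0.291, 0.701, 0.51, 0.405]
ft_force: [-0.1, -0.1, 0.1]
grip_width: 0.0438
```

```bash
python3 -m jog '[[-1,-0.0013,0,0.00075,0,0,0],[-1,-0.0026,0,0.0015,0,0,0],[-1,-0.0026,0,0.0015,0,0,0],[-1,-0.0026,0,0.0015,0,0,0]]'
```

```text
time_s: 7.38
position: [0.5859, 0.2839, 0.0808]
tool_rot: [-0.291, 0.701, 0.51, 0.405]
ft_force: [0.2, 0.9, -0.0]
grip_width: 0.044
```

```bash
python3 -m jog '[[-1,-0.001,0,0.0006,0,0,0],[-1,-0.0017,0,0.001,0,0,0],[-1,-0.0017,0,0.001,0,0,0],[-1,-0.0017,0,0.001,0,0,0]]'
```

```text
time_s: 7.72
position: [0.5859, 0.2838, 0.0787]
tool_rot: [-0.291, 0.701, 0.51, 0.405]
ft_force: [0.7, -0.2, -1.4]
grip_width: 0.0433
```

```bash
python3 -m jog '[[-1,-0.001,0,0.0006,0,0,0],[-1,-0.0013,0,0.0008,0,0,0],[-1,-0.0013,0,0.0008,0,0,0],[-1,-0.0013,0,0.0008,0,0,0]]'
```

```text
time_s: 8.05
position: [0.586, 0.2839, 0.0773]
tool_rot: [-0.291, 0.701, 0.51, 0.405]
ft_force: [-0.0, -0.4, 0.8]
grip_width: 0.0438
```

```bash
python3 -m jog '[[-1,-0.001,0,0.0006,0,0,0],[-1,-0.0017,0,0.001,0,0,0],[-1,-0.0017,0,0.001,0,0,0],[-1,-0.0017,0,0.001,0,0,0]]'
```

```text
time_s: 8.38
position: [0.5865, 0.2843, 0.0773]
tool_rot: [-0.292, 0.7, 0.51, 0.407]
ft_force: [-5.1, -1.9, 13.8]
grip_width: 0.0435
```

```bash
python3 -m jog '[[-0.1,0.0005,0,0,0,0,0],[0.2,0.0005,0,0,0,0,0],[0.5,0.0005,0,0,0,0,0],[0.5,0.0005,0,0,0,0,0],[0.5,0.0005,0,0,0,0,0],[0.5,0.0005,0,0,0,0,0]]'
python3 - <<'E'
from h import *
for n in("side","wrist"): cv2.imwrite(f"pics/f_{n}.png",bot.camera(n)[:,:,::-1])
E
```

```text
time_s: 8.88
position: [0.5866, 0.2845, 0.0775]
tool_rot: [-0.292, 0.7, 0.51, 0.406]
ft_force: [-0.6, -0.3, -0.4]
grip_width: 0.0643
```

View pics/f_side.png

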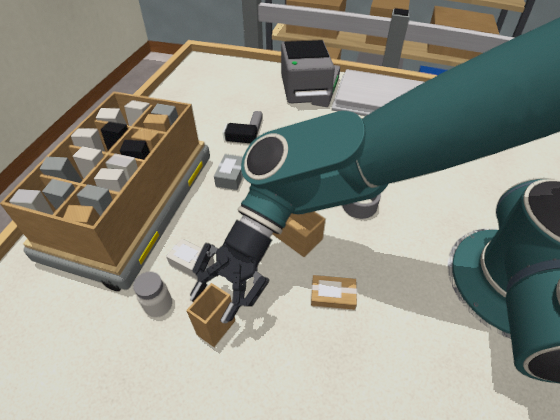

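View pics/f_wrist.png

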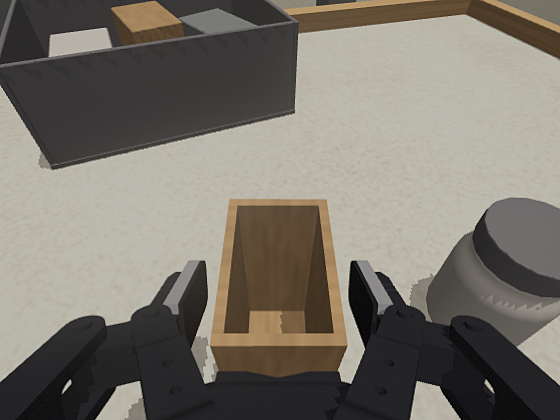

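```bash
cat >> h.py <<'E'
mc=np.array([.4905,.0101,0]); my=np.radians(-26.2)
lc=np.array([.5203,-.2662,0]); ly=np.radians(9.9)
def down(yaw): # tool down, tool y along box y axis of box with given yaw
    return frame([-np.sin(yaw),np.cos(yaw),0],-Z)
E
python3 -m jog '[[0.6,0,0,-0.03,0,0,0],[0.8,0,0,-0.07,0,0,0],[1,0,0,-0.11,0,0,0],[1,0,0,-0.14,0,0,0],[1,0,0,-0.14,0,0,0]]'
python3 - <<'E'
from h import *
delta(down(my),mc+.17*Z)
for n in ("top",):
  cv2.imwrite("pics/g.png",bot.camera(n)[:,:,::-1])
r=bot.cut_out("top","small"); print([(k["conf"],k["box"]) for k in r])
E
```

```text
time_s: 9.4
position: [0.5491, 0.1661, 0.1508]
tool_rot: [-0.29, 0.7, 0.51, 0.408]
ft_force: [1.1, 0.1, 0.5]
grip_width: 0.0855
shift [-0.0665 -0.0067 -0.1539] turn [ 43.11 -48.65 -73.52] | tcp [0.5491 0.1661 0.1508]
[(0.7, [159.5, 183.1, 38.0, 22.5])]
```

View pics/g.png

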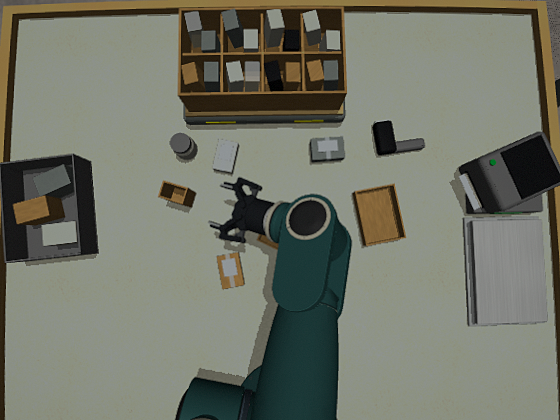

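```bash
python3 -m jog '[[1,-0.04,-0.007,-0.169,43.1,-48.6,-73.5],[1,-0.04,-0.007,-0.169,43.1,-48.6,-73.5],[1,-0.04,-0.007,-0.169,43.1,-48.6,-73.5],[1,-0.04,-0.007,-0.169,43.1,-48.6,-73.5],[1,-0.04,-0.007,-0.169,43.1,-48.6,-73.5],[1,-0.04,-0.007,-0.169,43.1,-48.6,-73.5],[1,-0.04,-0.007,-0.169,43.1,-48.6,-73.5],[1,-0.04,-0.007,-0.169,43.1,-48.6,-73.5],[1,-0.04,-0.007,-0.169,43.1,-48.6,-73.5],[1,-0.04,-0.007,-0.169,43.1,-48.6,-73.5],[1,-0.04,-0.007,-0.169,43.1,-48.6,-73.5],[1,-0.04,-0.007,-0.169,43.1,-48.6,-73.5]]'
python3 - <<'E'
from h import *
delta(down(my),mc+.17*Z); print(bot.observe()["joint_pos"])
E
```

```text
time_s: 10.5
position: [0.4907, 0.0139, 0.1969]
tool_rot: [-0.042, 0.299, 0.952, 0.056]
ft_force: [0.3, 0.2, -0.4]
grip_width: 0.0854
shift [-0.0051 -0.0054  0.0262] turn [ 5.12 -6.1  -8.64] | tcp [0.4907 0.0139 0.1969]
[-0.0979085  -0.25002503  1.84950426  0.12582476  1.60106805 -1.06022918]
```

```bash
python3 -m jog '[[1,-0.005,-0.005,0.026,5.1,-6.1,-8.6],[1,-0.005,-0.005,0.026,5.1,-6.1,-8.6],[1,-0.005,-0.005,0.026,5.1,-6.1,-8.6],[1,-0.005,-0.005,0.026,5.1,-6.1,-8.6]]'
python3 - <<'E'
from h import *
delta(down(my),mc+.17*Z)
c=cam("wrist"); im=bot.camera("wrist")[:,:,::-1].copy()
for u in proj(c,box3(*mc[:2],my,.104,.068,0,.075)): cv2.circle(im,tuple(int(v) for v in u),4,(0,0,255),-1)
cv2.imwrite("pics/h1.png",im)
for n in("side","top"): cv2.imwrite(f"pics/h_{n}.png",bot.camera(n)[:,:,::-1])
E
```

```text
time_s: 10.83
position: [0.4906, 0.0121, 0.1696]
tool_rot: [-0.001, 0.226, 0.974, 0.001]
ft_force: [-0.6, -0.3, 0.3]
grip_width: 0.0852
shift [-0.0008 -0.0018 -0.0004] turn [ 0.08 -0.11  0.03] | tcp [0.4906 0.0121 0.1696]
```

View pics/h1.png

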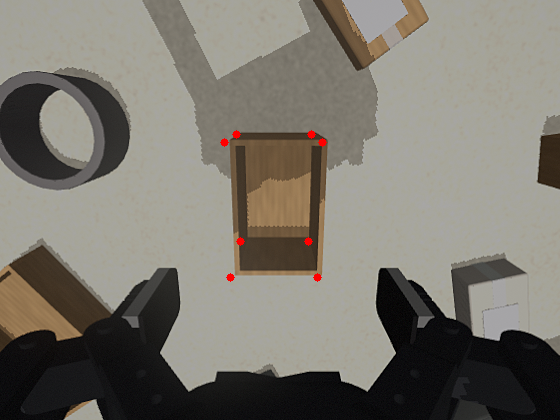

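View pics/h_side.png

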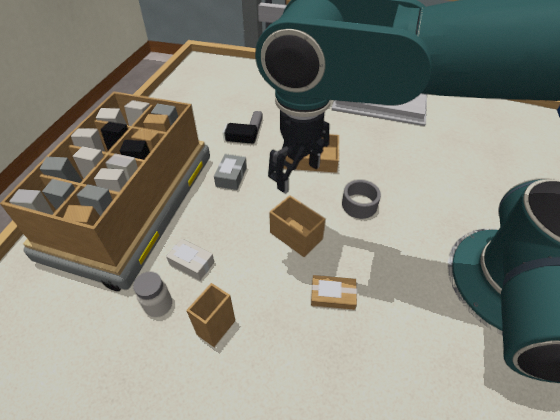

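```bash
python3 -m jog '[[1,0,0.0015,0.04,0,0,1],[1,0,0.0015,0.08,0,0,1],[1,0,0.0015,0.112,0,0,1],[1,0,0.0015,0.127,0,0,1],[1,0,0.0015,0.131,0,0,1],[1,0,0.0015,0.131,0,0,1],[-1,0,0.0015,0.131,0,0,1],[-1,0,0.0015,0.131,0,0,1],[-1,0,0.0015,0.131,0,0,1],[-1,0,0.0015,0.131,0,0,1],[-1,0,0.0015,0.131,0,0,1],[-1,0,0.0015,0.131,0,0,1]]' 40
```

```text
time_s: 11.98
position: [0.4928, 0.012, 0.0414]
tool_rot: [0.001, 0.236, 0.972, 0.001]
ft_force: [0.3, -0.9, 6.8]
grip_width: 0.0674
```

```bash
python3 -m jog '[[-1,0,0,-0.03,0,0,0],[-1,0,0,-0.07,0,0,0],[-1,0,0,-0.11,0,0,0],[-1,0,0,-0.13,0,0,0],[-1,0,0,-0.13,0,0,0],[-1,0,0,-0.13,0,0,0]]'
python3 - <<'E'
from h import *
cv2.imwrite("pics/i.png",bot.camera("wrist")[:,:,::-1])
delta(down(ly),lc+.168*Z)
E
```

```text
time_s: 12.48
position: [0.4929, 0.0118, 0.173]
tool_rot: [0.003, 0.236, 0.972, 0.002]
ft_force: [-0.7, 0.3, -2.4]
grip_width: 0.0674
shift [-0.1526 -0.234   0.003 ] turn [  0.13   0.18 -37.26] | tcp [0.4923 0.0118 0.1713]
```

View pics/i.png

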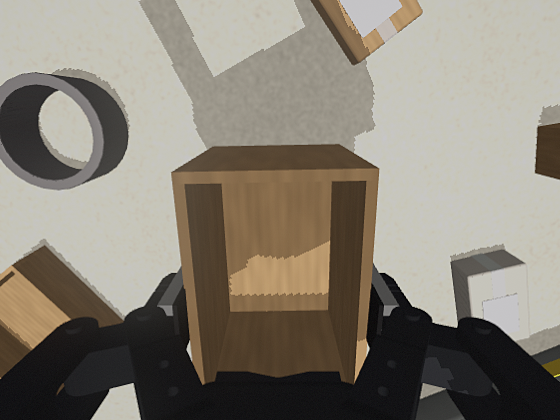

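```bash
python3 -m jog '[[-1,-0.153,-0.234,0,0,0,-37.3],[-1,-0.153,-0.234,0,0,0,-37.3],[-1,-0.153,-0.234,0,0,0,-37.3],[-1,-0.153,-0.234,0,0,0,-37.3],[-1,-0.153,-0.234,0,0,0,-37.3],[-1,-0.153,-0.234,0,0,0,-37.3],[-1,-0.153,-0.234,0,0,0,-37.3],[-1,-0.153,-0.234,0,0,0,-37.3],[-1,-0.153,-0.234,0,0,0,-37.3],[-1,-0.153,-0.234,0,0,0,-37.3],[-1,-0.153,-0.234,0,0,0,-37.3],[-1,-0.153,-0.234,0,0,0,-37.3]]'
python3 - <<'E'
from h import *
delta(down(ly),lc+.168*Z)
c=cam("wrist"); im=bot.camera("wrist")[:,:,::-1].copy()
for u in proj(c,box3(*lc[:2],ly,.15,.11,0,.045)): cv2.circle(im,tuple(int(v) for v in u),4,(0,0,255),-1)
cv2.imwrite("pics/j.png",im)
for n in("side","top"): cv2.imwrite(f"pics/j_{n}.png",bot.camera(n)[:,:,::-1])
E
```

```text
time_s: 13.53
position: [0.5207, -0.2651, 0.1707]
tool_rot: [0.002, -0.087, 0.996, 0.001]
ft_force: [-0.1, 0.7, -1.7]
grip_width: 0.0673
shift [ 0.0006 -0.001   0.0027] turn [0.08 0.2  0.11] | tcp [ 0.5207 -0.2651  0.1707]
```

View pics/j.png

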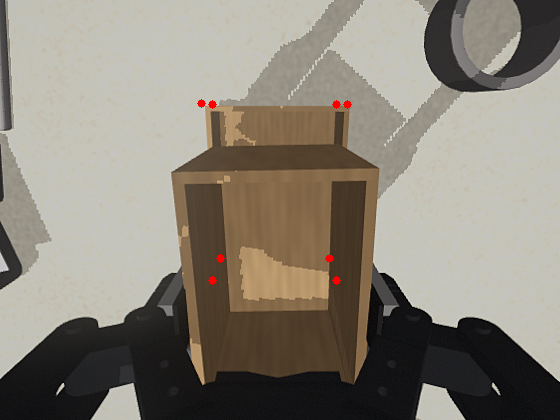

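View pics/j_side.png

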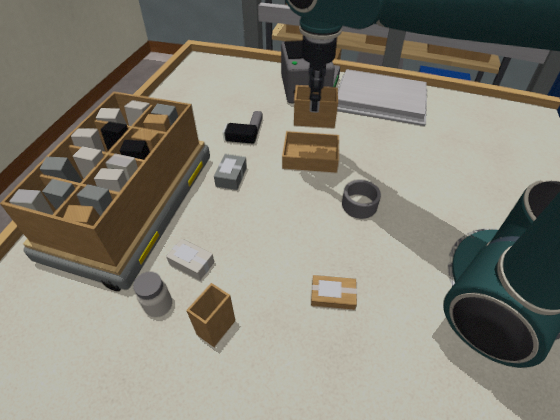

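```bash
python3 -m jog '[[-1,0,0.002,0.035,0,0,0],[-1,0,0.002,0.07,0,0,0],[-1,0,0.002,0.095,0,0,0],[-1,0,0.002,0.11,0,0,0],[-1,0,0.002,0.119,0,0,0],[-1,0,0.002,0.123,0,0,0],[-1,0,0.002,0.123,0,0,0],[-1,0,0.002,0.123,0,0,0]]'
python3 - <<'E'
from h import *
cv2.imwrite("pics/k.png",bot.camera("side")[:,:,::-1])
cv2.imwrite("pics/k2.png",bot.camera("wrist")[:,:,::-1])
E
```

```text
time_s: 14.35
position: [0.5215, -0.2635, 0.0493]
tool_rot: [0.002, -0.087, 0.996, 0.0]
ft_force: [-0.2, -0.4, -0.7]
grip_width: 0.067
```

View pics/k.png

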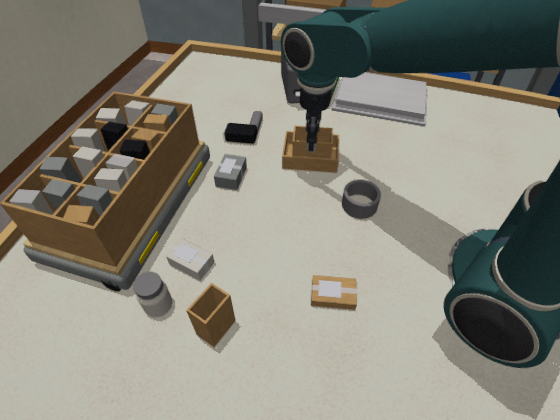

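View pics/k2.png

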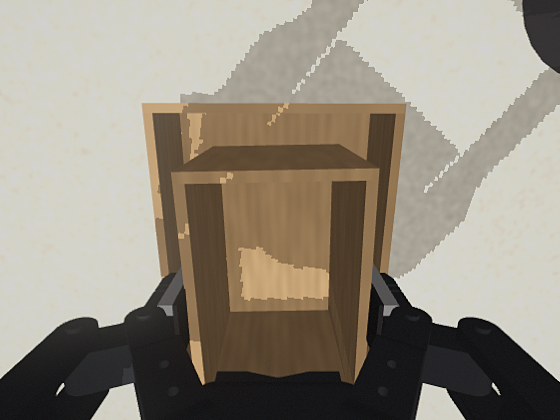

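```bash
python3 -m jog '[[-1,0,0,0.001,0,0,0],[-1,0,0,0.002,0,0,0],[-1,0,0,0.003,0,0,0],[-1,0,0,0.003,0,0,0],[-1,0,0,0.003,0,0,0]]'
```

```text
time_s: 14.87
position: [0.5215, -0.2636, 0.0465]
tool_rot: [0.003, -0.087, 0.996, 0.0]
ft_force: [-0.9, -0.2, -0.3]
grip_width: 0.0677
```

```bash
python3 -m jog '[[-1,0,0,0.001,0,0,0],[-1,0,0,0.0015,0,0,0],[-1,0,0,0.0015,0,0,0],[-1,0,0,0.0015,0,0,0]]'
```

```text
time_s: 15.2
position: [0.5217, -0.2636, 0.0454]
tool_rot: [0.003, -0.087, 0.996, 0.0]
ft_force: [0.1, 1.2, 5.5]
grip_width: 0.0673
```

Contact (5.5 N) at the expected height (0.0414 + 0.004). Releasing.

```bash
python3 -m jog '[[0.7,0,0,0,0,0,0],[0.75,0,0,0,0,0,0],[0.75,0,0,0,0,0,0],[0.75,0,0,0,0,0,0],[0.8,0,0,-0.01,0,0,0],[0.9,0,0,-0.04,0,0,0],[1,0,0,-0.08,0,0,0],[1,0,0,-0.12,0,0,0],[1,0,0,-0.15,0,0,0],[1,0,0,-0.16,0,0,0],[1,0,0,-0.16,0,0,0]]'
python3 - <<'E'
from h import *
RT=pose(); c=cam("wrist",RT); im=bot.camera("wrist"); cv2.imwrite("pics/l.png",im[:,:,::-1])
S=cam("side");cv2.imwrite("pics/l_side.png",bot.camera("side")[:,:,::-1])
T=cam("top"); bot.camera("top")
for n,l,x0,a,b_,z0,z1 in (("top","small",(.585,.28,-.31),.044,.066,0,.105),("side","small",(.585,.28,-.31),.044,.066,0,.105),("side","large",(.5203,-.2662,.17),.15,.11,0,.045),("side","medium",(.5203,-.2662,.17),.104,.068,.004,.079),("wrist","large",(.5203,-.2662,.17),.15,.11,0,.045),("wrist","medium",(.5203,-.2662,.17),.104,.068,.004,.079)):
    for k in bot.cut_out(n,l)[:2]:
        C={"top":T,"side":S,"wrist":c}[n]; p,e=fit([(C,k["mask"])],x0,a,b_,z0,z1); print(n,l,k["conf"],k["box"],p.round(4),round(e,3))
E
```

```text
time_s: 16.12
position: [0.5216, -0.2642, 0.2096]
tool_rot: [0.005, -0.087, 0.996, -0.002]
ft_force: [0.1, 0.4, 0.0]
grip_width: 0.0855
top small 0.75 [372.7, 124.1, 50.5, 30.0] [ 0.585  0.28  -0.71 ] 1.0
top small 0.74 [156.8, 182.1, 39.6, 26.0] [ 0.583   0.2732 -0.2706] 0.068
side small 0.7 [187.6, 283.2, 46.9, 62.3] [ 0.5823  0.2727 -0.2866] 0.03
side large 0.85 [281.6, 131.0, 59.0, 45.1] [ 0.5189 -0.2647  0.1588] 0.465
side medium 0.71 [292.4, 128.7, 39.3, 31.9] [ 0.5229 -0.29    0.2122] 0.226
wrist large 0.86 [216.2, 103.8, 124.1, 157.5] [ 0.5216 -0.264   0.1763] 0.574
wrist medium 0.66 [234.9, 124.3, 87.4, 130.9] [ 0.5196 -0.263   0.1937] 0.012
```

View pics/l.png

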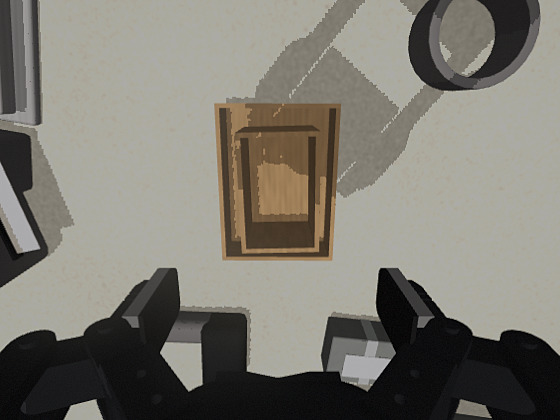

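View pics/l_side.png

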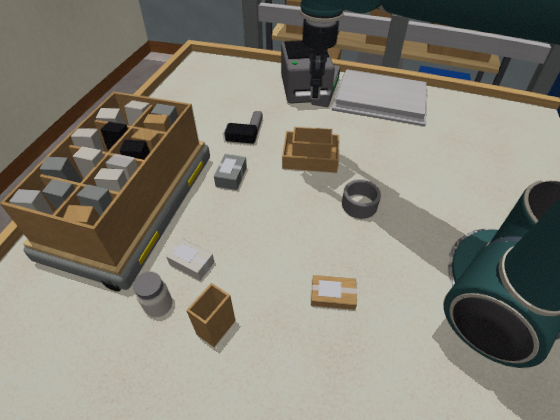

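```bash
cat >> h.py <<'E'
s2=np.array([.5825,.273,0]); s2y=np.radians(-16.5+180-90) # 'box yaw' with tool y = yaw+90
m2=np.array([.5196,-.263,0]); m2y=.19
E
python3 - <<'E'
from h import *
delta(down(s2y),s2+.21*Z)
E
```

```text
shift [-0.1542  0.5177 -0.0045] turn [ -0.14   0.26 -63.49] | tcp [ 0.5207 -0.2636  0.2046]
```

```bash
python3 -m jog '[[1,-0.154,0.518,-0.005,0,0,-63.5],[1,-0.154,0.518,-0.005,0,0,-63.5],[1,-0.154,0.518,-0.005,0,0,-63.5],[1,-0.154,0.518,-0.005,0,0,-63.5],[1,-0.154,0.518,-0.005,0,0,-63.5],[1,-0.154,0.518,-0.005,0,0,-63.5],[1,-0.154,0.518,-0.005,0,0,-63.5],[1,-0.154,0.518,-0.005,0,0,-63.5],[1,-0.154,0.518,-0.005,0,0,-63.5],[1,-0.154,0.518,-0.005,0,0,-63.5],[1,-0.154,0.518,-0.005,0,0,-63.5],[1,-0.154,0.518,-0.005,0,0,-63.5]]'
python3 - <<'E'
from h import *
delta(down(s2y),s2+.21*Z)
E
```

```text
time_s: 17.57
position: [0.5773, 0.2352, 0.21]
tool_rot: [0.002, -0.599, 0.801, -0.001]
ft_force: [0.3, 0.3, 1.0]
grip_width: 0.0854
shift [-0.0377  0.0058  0.    ] turn [-0.24  0.13  0.03] | tcp [0.5773 0.2352 0.21  ]
```

```bash
python3 -m jog '[[1,-0.038,0.006,0,0,0,0],[1,-0.038,0.006,0,0,0,0],[1,-0.038,0.006,0,0,0,0],[1,-0.038,0.006,0,0,0,0]]'
python3 - <<'E'
from h import *
RT=pose(); c=cam("wrist",RT); im=bot.camera("wrist")[:,:,::-1].copy()
for k in bot.cut_out("wrist","small")[:2]:
    p,e=fit([(c,k["mask"])],(.5825,.273,-.29),.044,.066,0,.105); print(k["conf"],k["box"],p.round(4),e)
for u in proj(c,box3(*p,.044,.066,0,.105)): cv2.circle(im,tuple(int(v) for v in u),3,(0,0,255),-1)
cv2.imwrite("pics/m.png",im)
delta(down(p[2]+np.pi/2),[p[0],p[1],.072])
E
```

```text
time_s: 17.9
position: [0.5822, 0.2732, 0.2095]
tool_rot: [0.002, -0.599, 0.801, -0.001]
ft_force: [-0.3, -0.4, -1.4]
grip_width: 0.0855
0.85 [245.7, 150.0, 59.5, 99.3] [ 0.5828  0.275  -0.3026] 0.021355038454385356
shift [-0.0023  0.001   0.1381] turn [-0.25  0.13  0.81] | tcp [0.5824 0.2724 0.2101]
```

View pics/m.png

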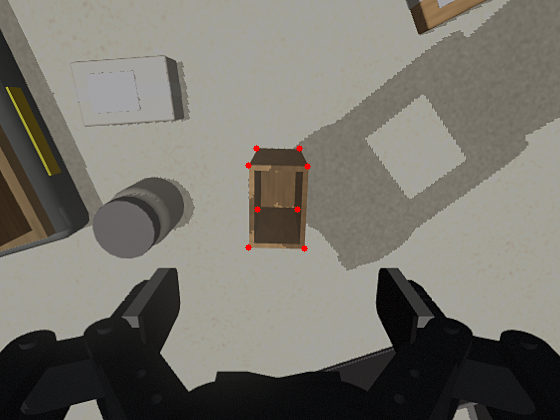

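The fitted corners (248–307, 150–248 px) match the upright carton. Descending and gripping.

```bash
python3 -m jog '[[1,-0.002,0.001,0.04,0,0,1],[1,-0.002,0.001,0.08,0,0,1],[1,-0.002,0.001,0.115,0,0,1],[1,-0.002,0.001,0.132,0,0,1],[1,-0.002,0.001,0.137,0,0,1],[-1,-0.002,0.001,0.138,0,0,1],[-1,-0.002,0.001,0.138,0,0,1],[-1,-0.002,0.001,0.138,0,0,1],[-1,-0.002,0.001,0.138,0,0,1],[-1,-0.002,0.001,0.138,0,0,1],[-1,-0.002,0.001,0.138,0,0,1],[-1,-0.002,0.001,0.138,0,0,1]]' 30
```

```text
time_s: 19.0
position: [0.5836, 0.2749, 0.0743]
tool_rot: [0.004, -0.591, 0.807, -0.002]
ft_force: [-0.5, -1.0, 7.7]
grip_width: 0.044
```

```bash
python3 -m jog '[[-1,0,0,-0.03,0,0,0],[-1,0,0,-0.07,0,0,0],[-1,0,0,-0.11,0,0,0],[-1,0,0,-0.14,0,0,0],[-1,0,0,-0.14,0,0,0],[-1,0,0,-0.14,0,0,0]]'
python3 - <<'E'
from h import *
p=pose()[1]
cv2.imwrite("pics/n.png",bot.camera("wrist")[:,:,::-1])
delta(down(m2y),[m2[0],m2[1],p[2]])
E
```

```text
time_s: 19.5
position: [0.5831, 0.2749, 0.2171]
tool_rot: [0.006, -0.591, 0.807, -0.002]
ft_force: [1.0, -1.0, -2.2]
grip_width: 0.0432
shift [ 0.5316 -0.1019 -0.004 ] turn [-0.25  0.48 61.58] | tcp [0.5826 0.2747 0.2149]
```

View pics/n.png

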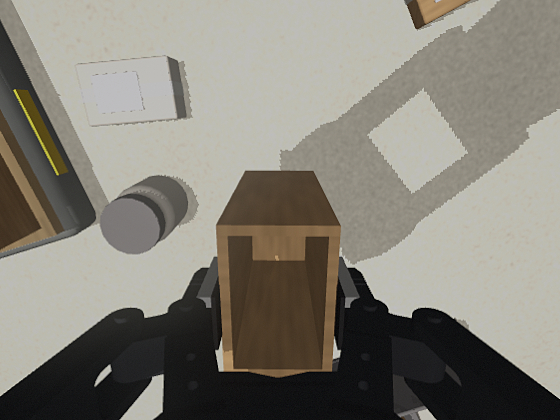

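```bash
python3 -m jog '[[-1,0.532,-0.102,0,0,0.4,61.6],[-1,0.532,-0.102,0,0,0.4,61.6],[-1,0.532,-0.102,0,0,0.4,61.6],[-1,0.532,-0.102,0,0,0.4,61.6],[-1,0.532,-0.102,0,0,0.4,61.6],[-1,0.532,-0.102,0,0,0.4,61.6],[-1,0.532,-0.102,0,0,0.4,61.6],[-1,0.532,-0.102,0,0,0.4,61.6],[-1,0.532,-0.102,0,0,0.4,61.6],[-1,0.532,-0.102,0,0,0.4,61.6],[-1,0.532,-0.102,0,0,0.4,61.6],[-1,0.532,-0.102,0,0,0.4,61.6]]'
python3 - <<'E'
from h import *
delta(down(m2y),[m2[0],m2[1],pose()[1][2]])
E
```

```text
time_s: 20.55
position: [0.5233, -0.2238, 0.2117]
tool_rot: [0.001, -0.095, 0.996, -0.001]
ft_force: [0.9, 0.4, -1.1]
grip_width: 0.0438
shift [ 0.011  -0.0378  0.    ] turn [-0.1   0.11 -0.02] | tcp [ 0.5233 -0.2238  0.2117]
```

```bash
python3 -m jog '[[-1,0.011,-0.038,0,0,0,0],[-1,0.011,-0.038,0,0,0,0],[-1,0.011,-0.038,0,0,0,0],[-1,0.011,-0.038,0,0,0,0],[-1,0.011,-0.038,0,0,0,0]]'
python3 - <<'E'
from h import *
R,p=pose(); print(p); delta(down(m2y),[m2[0],m2[1],p[2]])
c=cam("wrist",(R,p)); im=bot.camera("wrist")[:,:,::-1].copy()
for u in proj(c,box3(*m2[:2],m2y,.104,.068,.004,.079)): cv2.circle(im,tuple(int(v) for v in u),3,(0,0,255),-1)
# box sits centred on tcp, predicted seated small rim/underside
P=box3(p[0],p[1],m2y,.066,.044,p[2]-.0743,p[2]-.0743+.105)
for u in proj(c,P): cv2.circle(im,tuple(int(v) for v in u),3,(255,0,0),-1)
cv2.imwrite("pics/o.png",im)
cv2.imwrite("pics/o2.png",bot.camera("side")[:,:,::-1])
E
```

```text
time_s: 20.97
position: [0.5197, -0.2621, 0.2111]
tool_rot: [0.001, -0.095, 0.995, -0.0]
ft_force: [-0.0, -0.2, -1.1]
grip_width: 0.0435
[ 0.51967128 -0.26210832  0.21108511]
shift [ 0.0002 -0.0009  0.    ] turn [-0.05  0.07  0.03] | tcp [ 0.5197 -0.2621  0.2111]
```

View pics/o.png

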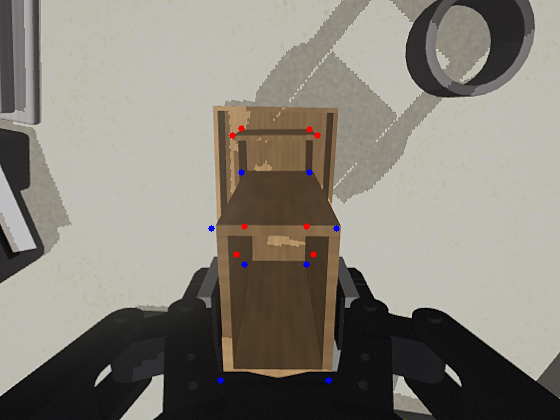

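View pics/o2.png

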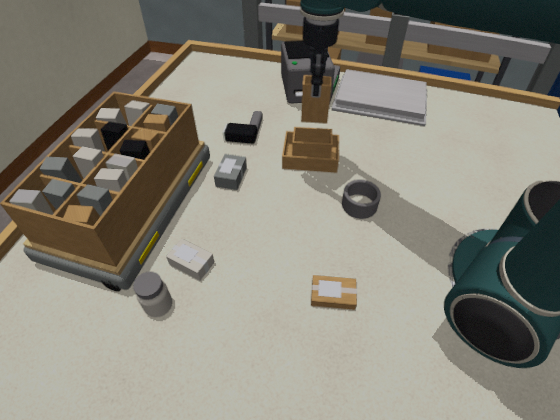

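```bash
python3 -m jog '[[-1,0,0,0.03,0,0,0],[-1,0,0,0.055,0,0,0],[-1,0,0,0.075,0,0,0],[-1,0,0,0.09,0,0,0],[-1,0,0,0.105,0,0,0],[-1,0,0,0.115,0,0,0],[-1,0,0,0.122,0,0,0],[-1,0,0,0.125,0,0,0],[-1,0,0,0.125,0,0,0],[-1,0,0,0.125,0,0,0]]'
python3 - <<'E'
from h import *
cv2.imwrite("pics/p.png",bot.camera("wrist")[:,:,::-1])
E
```

```text
time_s: 21.9
position: [0.5205, -0.2622, 0.0873]
tool_rot: [0.001, -0.096, 0.995, -0.001]
ft_force: [-0.2, 0.4, -1.1]
grip_width: 0.0435
```

View pics/p.png

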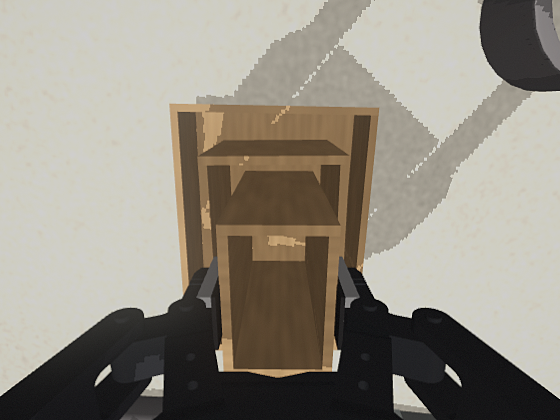

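Inside the medium carton and centred. Feeling for the floor.

```bash
python3 -m jog '[[-1,0,0,0.0015,0,0,0],[-1,0,0,0.003,0,0,0],[-1,0,0,0.003,0,0,0],[-1,0,0,0.003,0,0,0]]'
```

```text
time_s: 22.28
position: [0.5205, -0.2623, 0.0845]
tool_rot: [0.001, -0.095, 0.995, -0.001]
ft_force: [-0.7, -0.1, -2.0]
grip_width: 0.0437
```

```bash
python3 -m jog '[[-1,0,0,0.001,0,0,0],[-1,0,0,0.0015,0,0,0],[-1,0,0,0.0015,0,0,0],[-1,0,0,0.0015,0,0,0]]'
```

```text
time_s: 22.62
position: [0.5205, -0.2623, 0.083]
tool_rot: [0.001, -0.095, 0.995, -0.001]
ft_force: [-0.0, -0.6, -0.9]
grip_width: 0.0439
```

```bash
python3 -m jog '[[-1,0,0,0.0005,0,0,0],[-1,0,0,0.001,0,0,0],[-1,0,0,0.001,0,0,0],[-1,0,0,0.001,0,0,0]]'
```

```text
time_s: 22.95
position: [0.5206, -0.2623, 0.0823]
tool_rot: [0.002, -0.095, 0.995, -0.001]
ft_force: [-0.1, 2.2, 2.9]
grip_width: 0.0436
```

Contact at 0.0823, as predicted. Releasing and retreating.

```bash
python3 -m jog '[[0.2,0,0,0,0,0,0],[0.4,0,0,0,0,0,0],[0.5,0,0,0,0,0,0],[0.5,0,0,0,0,0,0],[0.5,0,0,-0.005,0,0,0],[0.6,0,0,-0.03,0,0,0],[0.8,0,0,-0.07,0,0,0],[0.8,0,0,-0.11,0,0,0],[0.8,0,0,-0.14,0,0,0],[0.8,0,0,-0.15,0,0,0],[0.8,0,0,-0.15,0,0,0]]'
python3 - <<'E'
from h import *
RT=pose(); c=cam("wrist",RT); im=bot.camera("wrist"); cv2.imwrite("pics/q.png",im[:,:,::-1])
S=cam("side");i2=bot.camera("side");cv2.imwrite("pics/q2.png",cv2.resize(i2[100:200,240:380,::-1],None,fx=5,fy=5))
for l,x0,a,b_,z0,z1 in (("small",(.5203,-.2622,.17),.066,.044,.008,.113),("medium",(.5203,-.2662,.17),.104,.068,.004,.079)):
    for k in bot.cut_out("wrist",l)[:1]:
        p,e=fit([(c,k["mask"])],x0,a,b_,z0,z1); print(l,k["conf"],k["box"],p.round(4),round(e,3))
T=cam("top");bot.camera("top")
for l in("jar","goods_white","goods_grey","goods_flat","tape_roll","scanner"):
    r=bot.tip_of("top",l); print(l,[(k["conf"],toz(T,[k["uv"]],0)[0].round(3)) for k in r[:2]])
E
```

```text
time_s: 23.87
position: [0.5209, -0.2624, 0.236]
tool_rot: [0.004, -0.095, 0.995, -0.003]
ft_force: [0.1, -0.3, -0.6]
grip_width: 0.0771
small 0.82 [251.4, 143.0, 54.4, 98.8] [ 0.519 -0.261  0.189] 0.023
medium 0.68 [237.5, 122.2, 76.7, 120.3] [ 0.5193 -0.2628  0.1978] 0.597
jar [(0.78, array([0.717, 0.254, 0.   ])), (0.58, array([ 0.523, -0.28 ,  0.   ]))]
goods_white [(0.74, array([0.676, 0.149, 0.   ]))]
goods_grey [(0.58, array([ 0.704, -0.126,  0.   ])), (0.57, array([ 0.518, -0.273,  0.   ]))]
goods_flat [(0.9, array([0.373, 0.141, 0.   ]))]
tape_roll []
scanner []
```

View pics/q.png

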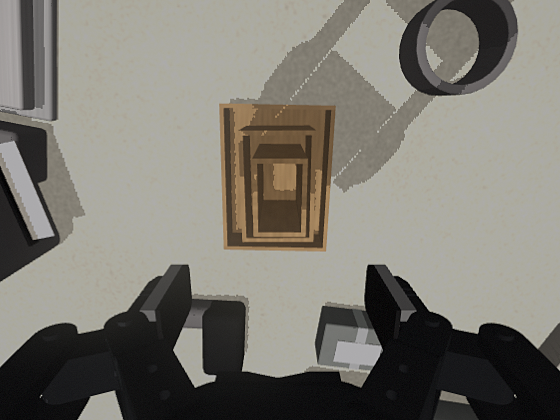

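View pics/q2.png

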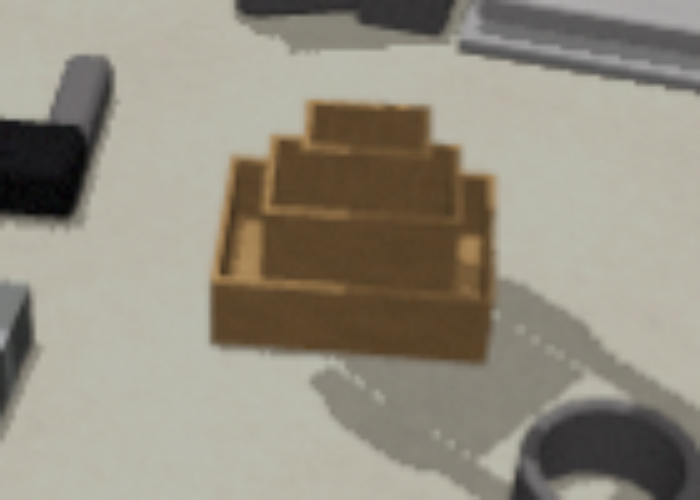

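All three are nested, upright and centred, and the gripper is clear above them. Handing in.

```bash
python3 -c "
from rig import bot
bot.close_job()"
```

```text
the job is handed in; nothing more can be done
```

The three cartons are nested, and I handed the job in at about 24 s of the 72 s allowed.

- **Smallest carton:** I gripped it near its mouth, turned it 90° upright, stood it on the table and let go.
- **Middle carton:** I set it on the floor of the largest. It touched down 4 mm above its table height, which matches the floor thickness.
- **Smallest into middle:** I then set the smallest inside the middle one. It touched down 8 mm above its table height, as expected for two floors.

**Last checks:**
- **Nesting:** The final wrist and side pictures show all three nested and upright, with the gripper clear. The smallest and middle cartons' fitted centres were about 2 mm apart. The middle and largest were about 4 mm apart.
- **Weak fits:** The final fit of the middle carton was poor because the smallest one partly hides it, but it agrees with a clean fit taken just before.
- **Bystanders:** The jar and the grey and flat packets read within 6 mm of their starting positions. The white packet read 11 mm off, within detector scatter, and I never touched it.
- **Not re-measured:** The network missed the tape roll and scanner in the last top view. Both look undisturbed in the final pictures, but I have no final positions for them.

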